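# Wind up the press screw over the split core

## Task

Two small screw presses stand on the core bench. On the one that holds the split core (half-round, with its flat cut face up), turn the black handwheel anticlockwise as seen from above, letting your hand rise with it, until the screw is fully up at its stop, so that the core can later be lifted out. Leave that core lying in its cradle and leave the other press, the one with the whole round core, as it is; then let go.

Things in the scene. Friction and masses are not known exactly. Their poses are not given: they have to be found in the camera images.
- split_wheel (a joint): Angle (rad) of the handwheel on the press with the split core; grows anticlockwise seen from above: 0 = run down to the core, 1.3 = upper stop (fully up). Starts between 0 and 0.15. Steep quick-acting thread: wheel and stem rise together 11.5 mm per rad (15 mm over the whole travel). Turning needs about 0.3 N m; the wheel stays where it is left.
- split_grip (a point): Centre of that wheel, half-way up its rim, on the vertical screw axis; rises with it. Solid black disc 56 mm across, 16 mm thick, smooth round rim: pinch it across its diameter from above at any yaw. With the wheel down, 190 mm above the table, 54 mm above the press's grey cross-beam (150 by 40 mm; nuts 6 mm high 60 mm either side of the axis; central brass collar 28 mm across, 8 mm high).
- round_grip (a point): Centre of the equal handwheel of the other press, which holds a whole round core and must stay as it is. It stands 32 mm higher (222 to 224 mm above the table), because the whole core is taller. The two press axes are at least 230 mm apart.
- split_core_top (a point): Middle of the flat upper face of the split core: a half-round piece of grey-brown rock 150 mm long, 64 mm wide and 32 mm thick, loose in the cradle of its press under the screw's foot, flat face up, 52 mm above the table. Its x axis runs along the core; the press beam runs across it.
Not all that is in view belongs to the job. What is shaped like the part that bears split_wheel but green or turquoise is not meant.

How it is judged:
At the end, for the whole second after the job is handed in: The handwheel over the split core stands within 0.2 rad (11 degrees) of its upper stop, that is at 1.1 rad or more; the split core lies within 15 mm of where it was; the other press's wheel has never risen or dropped by more than 3 mm (value of joint split_wheel above 1.1 rad and distance of split_core_top from where it was at the start of the episode below 0.015 m); the robot touches nothing.
It fails at once if the handwheel of the other press (whole round core) is turned (its wheel rises or drops by more than 3 mm) (distance of round_grip from where it was at the start of the episode above 0.003 m).
It also fails if it takes over 32 s, if anything falls off the work surface, if the arm or the gripper's body presses on something with over 40 N, if the wrist force passes 120 N, or if a joint passes its speed limit or range.

## Robot

A 6-joint arm with a two-finger parallel gripper is mounted at the origin on the work surface. World frame = base frame: x ahead of the robot, y to its left, z up, the work surface at z = 0. Lengths are in m, angles in rad, forces in N, time in s.
With the tool pointing down it reaches from about 0.325 to 0.775 m from the base axis. Payload 5.5 kg.
Tool frame: the origin (TCP) lies midway between the tips of the shut fingers; the grasp point (between the pads) lies arm.grip_depth behind it (arm.grip_depth is the distance from the TCP to the grasp point, in m); z points along the fingers, y is the line along which they close (so a half turn about z gives the same grasp; the last joint's range is limited). The gripper opens to 85 mm and grips with 20 to 120 N. Pads are 22 mm wide; open, the fingers measure 114 mm over their backs; the gripper's body (76 mm by 85 mm) begins 54 mm behind the grasp point. The pads swing forward as they close: fully open they stand 13 mm farther back than shut.
Start: joints at [1.114, 0.091, 1.231, -0, 1.82, -0.057], TCP at [0.234, 0.553, 0.193] pointing down, gripper open.
Joint ranges: [-2.87, 2.87], [-0.86, 2.18], [0.17, 2.46], [-1.51, 4.65], [0.06, 2.69], [-2.65, 2.65]. Speed limits (rad/s): [2.57, 2.57, 3.01, 3.14, 3.14, 3.14].

## Interface

Orientations are given as a unit quaternion [x, y, z, w].
In Python, from plant import arm gives the robot as it stands.
- The arm moves only by the shell command python3 -m handwheel 'ROWS' [OPENING] [FORCE]. ROWS is JSON, one flat list of numbers, 6 for each row, row after row: the shift along the tool's x, y, z in cm, then the turn, a rotation vector about the tool's x, y, z in rad. In form: [tx, ty, tz, wx, wy, wz, tx, ty, tz, wx, wy, wz, ...]. A call has 1 to 12 rows; each row shifts and turns the commanded pose from where the row before left it, along the tool's axes as they then stand; what a row does not reach is not made up. A row lasts 1/12 s, in which the tool goes at most 41.7 mm and 7.16 degrees, less where a joint would pass 70% of its speed; a pose out of reach is approached as far as the arm can. A call with a gripper value outside its range is refused whole. OPENING is the opening in per cent of the stroke, from 0 (shut) to 100 (fully open), set as the call begins (- or left out, the last holds). The fingers move at their own pace and stop on an object; FORCE is the grip in N (left out, the last holds). Time passes only in rows, so rows that do not move let the fingers close. It gives the time, the measured TCP pose, the force, the opening and the grip force at its end, in the units of the state.
- arm.observe(): the state, without advancing time (a new reading comes with each control period).
- arm.camera(name): name is "side" or "top"; returns a dict with "color" (400x640x3 uint8, blue, green, red), "fx", "fy", "cx", "cy" (pixels), "rvec" (rotation vector, rad) and "tvec" (3), from world to camera coordinates, as OpenCV has them. Camera axes: x right, y down, z forward; pixel columns grow to the right and rows downward; lengths in m; the calibration is good to about 2 mm. A picture is of the moment at which its call begins. There is no depth.
- arm.hand_in(): hands the job in; it is judged then, once.
The state is a dict: "time": time; "joint_pos": joint angles; "qd": joint speeds; "joint_efforts": joint torques, N m; "eef_pos": TCP position; "ee_rot": TCP orientation; "contact_force": force on the tool from outside, world axes, zero at the start; "moment": the same for the moment, N m; "gripper_width": finger opening in m; "finger_force": force on a finger pad.
Only numpy, scipy, OpenCV 4.12 (cv2) and the standard library are available. Lean on these libraries where they do the work, as an engineer would, in place of code of your own. Each camera call takes 0.05 s, during which the arm holds its last target. There are 200 camera calls.

## Working session

There is one attempt and no reset: what is moved stays moved. The work goes in short steps, Python scripts to look and compute and a shell command to move; the robot and the scene stay as the last step left them, time stands still between calls to the robot, and variables do not carry over. Pictures are saved under pics/ and viewed, at most 11 in all, crops included, and the job is handed in when it is done.

```bash
mkdir -p pics; ls; python3 - <<'E'
from plant import arm
import cv2
for n in("side","top"):
    c=arm.camera(n); cv2.imwrite(f"pics/{n}0.png",c["color"]); print(n,c["fx"],c["cx"],c["cy"],c["rvec"],c["tvec"])
print(arm.grip_depth, arm.observe())
E
```

```text
pics
side 398.94402810710704 319.6393866056769 206.90386627559374 [ 2.19063024 -0.45608794  0.21033402] [-0.40879819  0.18245552  1.12982426]
top 497.4067606226157 325.91536052394997 209.13307131924236 [ 2.11608676 -2.1723136   0.16379668] [-0.07967516  0.42869733  1.39281138]
0.0187 {'time': 0.1, 'joint_pos': array([ 1.11427669e+00,  9.18241496e-02,  1.23178694e+00, -2.96332223e-06,
        1.81976714e+00, -5.66820542e-02]), 'qd': array([ 0.00115125, -0.00209616, -0.00255893, -0.0004749 , -0.00072412,
        0.00069129]), 'joint_efforts': array([ 2.52526399e-03, -4.60213244e+01, -4.19219005e+01, -1.05235224e-04,
        1.04956262e-02, -5.83269275e-05]), 'eef_pos': array([0.23341611, 0.55239691, 0.19242756]), 'ee_rot': array([ 1.98590020e-01,  9.80082245e-01, -8.63923918e-04, -2.25195855e-04]), 'contact_force': array([0.00559643, 0.09002467, 0.25424616]), 'moment': array([-0.00818186, -0.00078155,  0.01485875]), 'finger_force': 0.0, 'gripper_width': 0.08550567249852217}
```

View pics/side0.png

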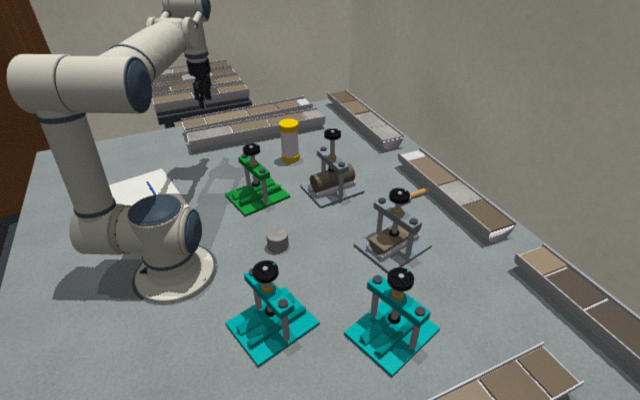

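View pics/top0.png

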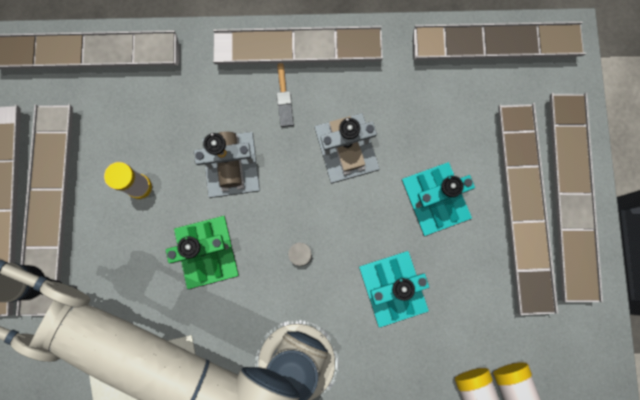

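Side view: the split-core press's wheel is at about (400,196) and the round-core press's wheel at (333,134). Top view: they are at (349,128) and (214,144). The green and turquoise presses are decoys, and a hammer lies nearby, around (286,100) in the top view.

```bash
cat > h.py <<'E'
import cv2, numpy as np
def cam(c):
    K=np.array([[c["fx"],0,c["cx"]],[0,c["fy"],c["cy"]],[0,0,1.]]); R=cv2.Rodrigues(np.array(c["rvec"]))[0]
    return K,R,np.array(c["tvec"]).ravel()
def ray(c,uv):
    K,R,t=cam(c); d=R.T@np.linalg.solve(K,[*uv,1]); return -R.T@t,d
def plane(c,uv,z):
    o,d=ray(c,uv); return o+d*(z-o[2])/d[2]
def tri(c1,p1,c2,p2):
    P=[np.c_[K@R,K@t] for K,R,t in (cam(c1),cam(c2))]
    X=cv2.triangulatePoints(P[0],P[1],np.array(p1,float),np.array(p2,float)).ravel(); return X[:3]/X[3]
def blob(c,uv,r=16,th=50):
    m=(c["color"].max(2)<th).astype(np.uint8); w=np.zeros_like(m); cv2.circle(w,uv,r,1,-1); m&=w
    n,l,s,ce=cv2.connectedComponentsWithStats(m); i=1+s[1:,4].argmax(); return ce[i],s[i]
E
python3 - <<'E'
from plant import arm
from h import *
S=arm.camera("side");T=arm.camera("top")
for n,a,b in(("split",(400,196),(349,128)),("round",(333,134),(214,144))):
    p,s=blob(S,a);q,u=blob(T,b); print(n,p,s,q,u,tri(S,p,T,q),plane(T,q,.195),plane(S,p,.19))
print(plane(T,(327,135),.14),plane(T,(373,129),.14))
for k,(im,x,y) in enumerate(((S,400,220),(T,345,145))):
    o=cv2.resize(im["color"][y-45:y+45,x-45:x+45],(400,400),interpolation=2)
    I=o if k==0 else np.hstack([I,o])
cv2.imwrite("pics/crop.png",I)
E
```

```text
split [398.98654709 196.34080717] [390 189  19  15 223] [349.4813278  129.63900415] [341 119  18  21 241] [ 0.61306725 -0.15785093  0.18546987] [ 0.60896332 -0.15685114  0.195     ] [ 0.61120539 -0.16300454  0.19      ]
round [332.06349206 134.33333333] [325 129  16  11 126] [215.02281369 144.41444867] [205 134  20  21 263] [0.57139921 0.18639586 0.219664  ] [0.57848578 0.19191415 0.195     ] [0.59573205 0.23823345 0.19      ]
[ 0.61298293 -0.09868828  0.14      ] [ 0.62655315 -0.22385429  0.14      ]
```

View pics/crop.png

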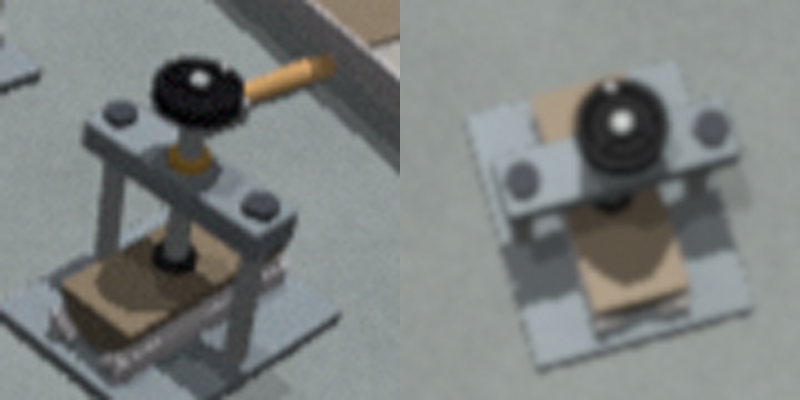

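The crop confirms a half-round core under this wheel. The nuts in the full top image are at about (327.5,140.5) and (370,128.8), and the wheel is at (349.7,128.6). I'll raise the arm and turn the wrist first.

```bash
python3 -m handwheel '[0,0,-3,0,0,0.12, 0,0,-3,0,0,0.12, 0,0,-3,0,0,0.12, 0,0,-3,0,0,0.12, 0,0,-3,0,0,0.12, 0,0,0,0,0,0.12, 0,0,0,0,0,0.12, 0,0,0,0,0,0.12, 0,0,0,0,0,0.12, 0,0,0,0,0,0.12, 0,0,0,0,0,0.12, 0,0,0,0,0,0.12]' 100 60
python3 - <<'E'
from plant import arm
from h import *
from scipy.spatial.transform import Rotation as R
T=arm.camera("top")
a=plane(T,(327.5,140.5),.142);b=plane(T,(370,128.8),.142);print(a,b,(a+b)/2,np.linalg.norm(a-b))
print(plane(T,(349.7,128.6),.196))
s=arm.observe();r=R.from_quat(s["ee_rot"]);print(s["eef_pos"],s["joint_pos"],r.as_matrix().round(3)); print(r.inv().apply(np.array([.612,-.158,.34])-s["eef_pos"])*100)
E
```

```text
time: 1.2
eef_pos: [0.2336, 0.5527, 0.3432]
ee_rot: [0.797, 0.604, -0.0, 0.0]
contact_force: [-0.9, 0.4, 0.0]
gripper_width: 0.0853
finger_force: 0.0
[ 0.59698276 -0.09960774  0.142     ] [ 0.62669148 -0.21554131  0.142     ] [ 0.61183712 -0.15757453  0.142     ] 0.11967957427982265
[ 0.61142486 -0.15745398  0.196     ]
[0.23355322 0.55269028 0.34317758] [ 1.11430005e+00  1.84018790e-01  8.57843436e-01 -2.70320215e-05
  2.10027668e+00  1.39637027e+00] [[ 0.278  0.96  -0.   ]
 [ 0.96  -0.278 -0.001]
 [-0.001 -0.    -1.   ]]
[-57.72566024  56.13159933   0.34501532]
```

The axis is consistent at about (0.6115, -0.1575), and the nut spacing of 119.7 mm matches the expected 120. Next I'll go over it at height.

```bash
python3 -m handwheel '[-2.4,2.34,0,0,0,0, -2.4,2.34,0,0,0,0, -2.4,2.34,0,0,0,0, -2.4,2.34,0,0,0,0, -2.4,2.34,0,0,0,0, -2.4,2.34,0,0,0,0, -2.4,2.34,0,0,0,0, -2.4,2.34,0,0,0,0, -2.4,2.34,0,0,0,0, -2.4,2.34,0,0,0,0, -2.4,2.34,0,0,0,0, -2.4,2.34,0,0,0,0]'
python3 -m handwheel '[-2.4,2.34,0,0,0,0, -2.4,2.34,0,0,0,0, -2.4,2.34,0,0,0,0, -2.4,2.34,0,0,0,0, -2.4,2.34,0,0,0,0, -2.4,2.34,0,0,0,0, -2.4,2.34,0,0,0,0, -2.4,2.34,0,0,0,0, -2.4,2.34,0,0,0,0, -2.4,2.34,0,0,0,0, -2.4,2.34,0,0,0,0, -2.4,2.34,0,0,0,0]'
cat >> h.py <<'E'
def rel(p):
    from plant import arm
    from scipy.spatial.transform import Rotation as R
    s=arm.observe();r=R.from_quat(s["ee_rot"]); print(s["time"],s["eef_pos"],s["joint_pos"].round(3),r.as_matrix()[:,1].round(3),s["contact_force"].round(1),s["gripper_width"]); print("cm",r.inv().apply(np.array(p)-s["eef_pos"])*100)
E
python3 - <<'E'
from h import *
from plant import arm
rel([.6115,-.1575,.25])
S=arm.camera("side"); cv2.imwrite("pics/s2.png",cv2.resize(S["color"][60:260,280:520],None,fx=3,fy=3)[:600])
p,s=blob(S,(400,196)); print(p)
E
```

```text
time: 2.25
eef_pos: [0.4281, 0.1989, 0.3435]
ee_rot: [0.795, 0.607, 0.0, 0.0]
contact_force: [1.2, 0.1, -0.2]
gripper_width: 0.0857
finger_force: 0.0
time: 3.25
eef_pos: [0.6224, -0.1534, 0.3432]
ee_rot: [0.795, 0.607, -0.0, -0.0]
contact_force: [0.6, 1.1, 0.2]
gripper_width: 0.0857
finger_force: 0.0
3.25 [ 0.62235256 -0.15344175  0.34324377] [-0.295  0.31   0.711  0.     2.122 -0.029] [ 0.965 -0.263 -0.   ] [0.6 1.1 0.2] 0.08572875286250244
cm [-0.67737306 -0.93859883  9.32452057]
[399.04090909 196.38636364]
```

View pics/s2.png

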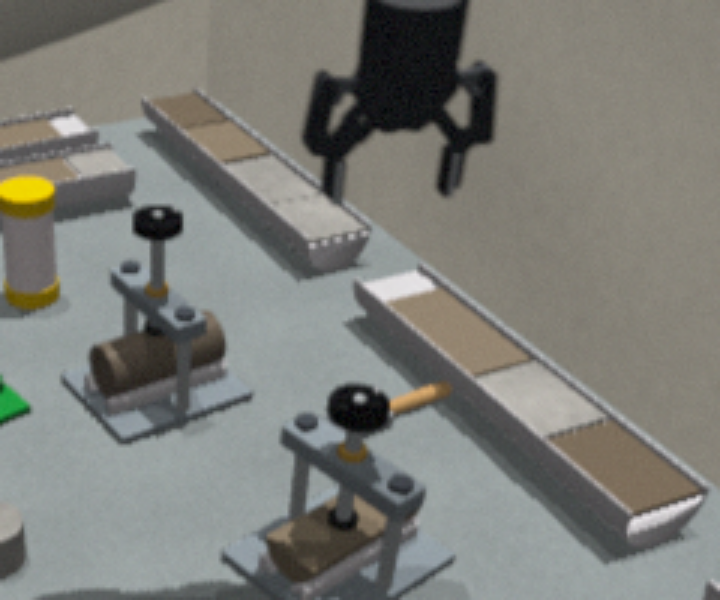

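The gripper is above and slightly beyond the split press's wheel, which is at about (358,407) in this crop. I'll correct the lateral offset and descend part way.

```bash
python3 -m handwheel '[-0.34,-0.47,0,0,0,0, -0.34,-0.47,0,0,0,0, 0,0,2,0,0,0, 0,0,2,0,0,0, 0,0,2,0,0,0, 0,0,2,0,0,0, 0,0,1.8,0,0,0, 0,0,0,0,0,0, 0,0,0,0,0,0]'
python3 - <<'E'
from h import *
rel([.6115,-.1575,.167])
E
```

```text
time: 4.05
eef_pos: [0.6099, -0.1547, 0.246]
ee_rot: [0.795, 0.607, -0.0, -0.0]
contact_force: [-0.8, -0.5, 0.5]
gripper_width: 0.0853
finger_force: 0.0
4.05 [ 0.60991829 -0.15467291  0.24596765] [-0.302  0.191  1.028  0.     1.923 -0.036] [ 0.965 -0.264 -0.001] [-0.8 -0.5  0.5] 0.08528851485823526
cm [-0.23209277  0.23130917  7.89661108]
```

```bash
python3 -m handwheel '[-0.23,0.23,0,0,0,0, 0,0,1.5,0,0,0, 0,0,1.5,0,0,0, 0,0,1.5,0,0,0, 0,0,1.5,0,0,0, 0,0,1.2,0,0,0, 0,0,0.7,0,0,0, 0,0,0,0,0,0, 0,0,0,0,0,0]'
python3 - <<'E'
from h import *
from plant import arm
rel([.6115,-.1575,.167])
S=arm.camera("side");T=arm.camera("top")
cv2.imwrite("pics/s3.png",np.hstack([cv2.resize(S["color"][140:260,340:460],(400,400)),cv2.resize(T["color"][80:200,290:410],(400,400))]))
E
```

```text
time: 4.8
eef_pos: [0.6128, -0.1588, 0.1673]
ee_rot: [0.795, 0.606, 0.0, 0.0]
contact_force: [-0.1, -0.9, 1.4]
gripper_width: 0.0853
finger_force: 0.0
4.8 [ 0.61278507 -0.15880557  0.16732812] [-0.307  0.176  1.184 -0.     1.78  -0.038] [ 0.964 -0.266  0.001] [-0.1 -0.9  1.4] 0.08528611893027906
cm [ 0.09173593 -0.1585967   0.03266963]
```

View pics/s3.png

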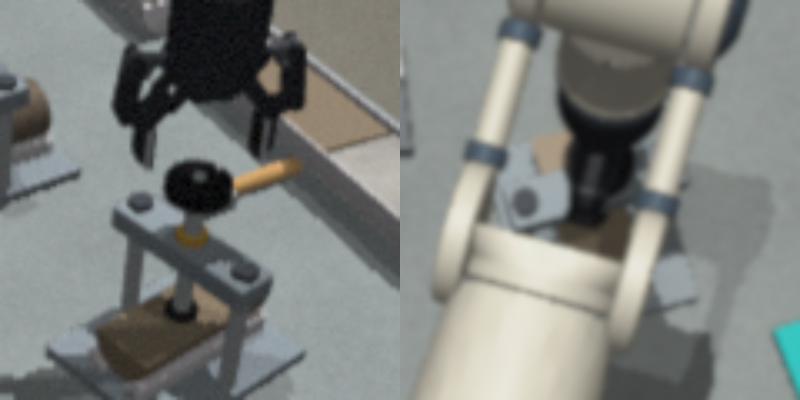

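The side crop shows the fingertips straddling the wheel, but they look higher or further away than I expected. I'll check this against projected points.

```bash
python3 - <<'E'
from h import *
from plant import arm
rel([.6115,-.1575,.167])
S=arm.camera("side");K,R,t=cam(S)
print(-R.T@t)
e=arm.observe()["eef_pos"]
yv=np.array([.964,-.266,0])
P=[[.6115,-.1575,.19],e,e+[0,0,.013],e+yv*.0425+[0,0,.013],e-yv*.0425+[0,0,.013]]
uv=cv2.projectPoints(np.array(P,float),S["rvec"],S["tvec"],K,None)[0][:,0]
print(uv.round(1), ((uv-[340,140])*400/120).round())
cv2.imwrite("pics/s4.png",cv2.resize(S["color"][140:260,340:460],(600,600),interpolation=2))
E
```

```text
4.9 [ 0.61313398 -0.15889993  0.16809626] [-0.307  0.176  1.183 -0.     1.78  -0.038] [ 0.964 -0.266  0.002] [-0.   1.1 -0.3] 0.08553887091389416
cm [ 0.09156276 -0.1949667   0.10917515]
[ 0.07461336 -0.88299724  0.83165953]
[[398.  195.2]
 [397.9 201.8]
 [398.4 198. ]
 [413.4 196.6]
 [383.3 199.4]] [[193. 184.]
 [193. 206.]
 [195. 193.]
 [245. 189.]
 [144. 198.]]
```

View pics/s4.png

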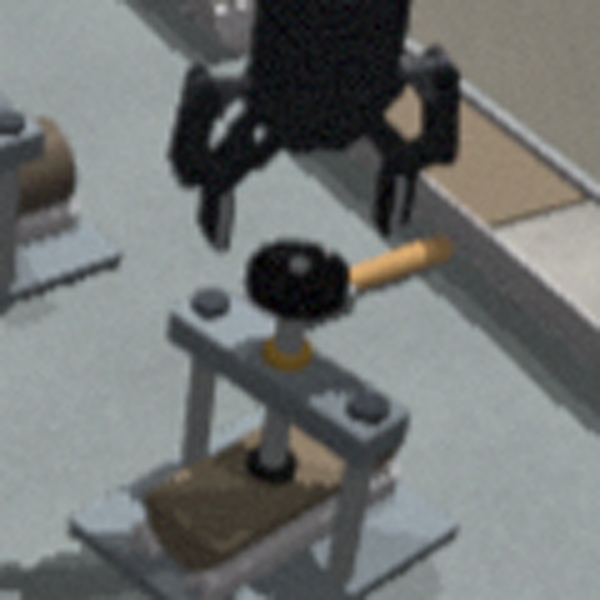

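```bash
python3 - <<'E'
from h import *
from plant import arm
S=arm.camera("side");K,R,t=cam(S);T=arm.camera("top")
def pr(C,P): return cv2.projectPoints(np.array(P,float),C["rvec"],C["tvec"],cam(C)[0],None)[0][:,0].round(1)
print("start tip side",pr(S,[[.2334,.5524,.1924+.013],[.2334,.5524,.1924+.05]]))
print("s2 tip side (obs mid 411,124)",pr(S,[[.6224,-.1534,.343+.013],[.6224,-.1534,.343+.05]]))
print("now obs mid (401.3,187.5)",pr(S,[[.613,-.159,.168+z] for z in(.013,.03,.05)]))
print("top",pr(T,[[.613,-.159,.181],[.613,-.159,.21]]),"wheel",pr(T,[[.6115,-.1575,.19]]))
a=cv2.imread("pics/side0.png")[50:130,150:250]
cv2.imwrite("pics/c5.png",np.hstack([cv2.resize(a,(400,400)[::1],interpolation=2),cv2.resize(T["color"][90:170,310:390],(400,400),interpolation=2)]))
E
```

```text
start tip side [[207.8 113.3]
 [206.  103.8]]
s2 tip side (obs mid 411,124) [[408.2 139.2]
 [410.2 125.6]]
now obs mid (401.3,187.5) [[398.4 198. ]
 [399.1 193. ]
 [399.9 186.9]]
top [[350.  129.8]
 [350.5 126.3]] wheel [[349.6 129.3]]
```

View pics/c5.png

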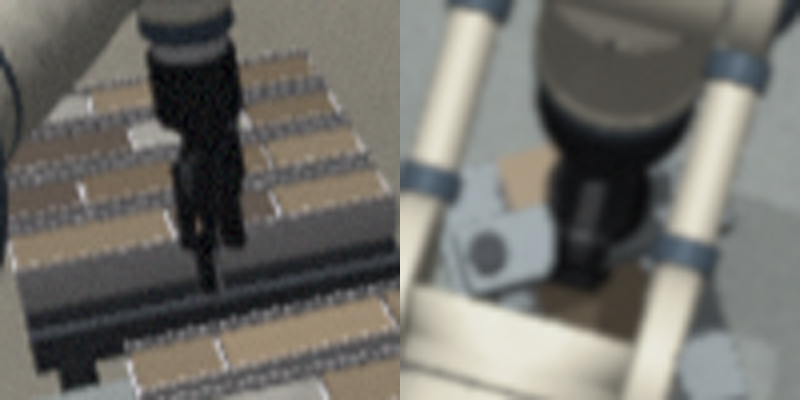

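The left half is the start view, with the fingertips at about (205,102) in the full image. The right half is the top view, with the gripper over the wheel at about (350,130). In every view the fingers appear about 35 mm higher than the reported TCP implies, while the wheel's position agrees across both cameras. Going down another 2.5 cm is clear of everything whichever is right, so I'll do that and look again.

```bash
python3 -m handwheel '[0.09,-0.17,0.6,0,0,0, 0,0,0.6,0,0,0, 0,0,0.7,0,0,0, 0,0,0.7,0,0,0, 0,0,0,0,0,0, 0,0,0,0,0,0]'
python3 - <<'E'
from h import *
from plant import arm
rel([.6115,-.1575,.167])
S=arm.camera("side")
cv2.imwrite("pics/s6.png",cv2.resize(S["color"][140:260,340:460],(600,600),interpolation=2))
E
```

```text
time: 5.55
eef_pos: [0.6107, -0.1572, 0.1392]
ee_rot: [0.796, 0.606, -0.001, -0.001]
contact_force: [0.5, 0.3, -0.8]
gripper_width: 0.0853
finger_force: 0.0
5.55 [ 0.61065708 -0.15723807  0.13919015] [-0.306  0.172  1.239  0.     1.733 -0.037] [ 0.964 -0.266 -0.002] [ 0.5  0.3 -0.8] 0.08530518696169005
cm [-2.60016902e-03  8.22931751e-02 -2.78116680e+00]
```

View pics/s6.png

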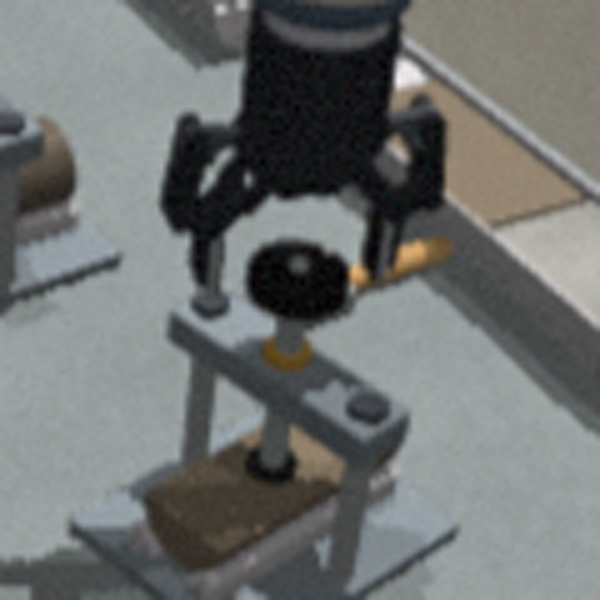

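The fingertips are now at (208,285) and (380,275) and the wheel centre is at (299,280), so they are well centred with the tips at mid-rim height. I'll go 10 mm lower and close gently.

```bash
python3 -m handwheel '[0,0.05,0.5,0,0,0, 0,0,0.5,0,0,0, 0,0,0,0,0,0]'
python3 -m handwheel '[0,0,0,0,0,0, 0,0,0,0,0,0, 0,0,0,0,0,0, 0,0,0,0,0,0, 0,0,0,0,0,0, 0,0,0,0,0,0, 0,0,0,0,0,0, 0,0,0,0,0,0]' 0 40
python3 - <<'E'
from h import *
from plant import arm
rel([.6115,-.1575,.167])
S=arm.camera("side")
cv2.imwrite("pics/s7.png",cv2.resize(S["color"][140:260,340:460],(600,600),interpolation=2))
E
```

```text
time: 5.85
eef_pos: [0.6113, -0.1574, 0.1291]
ee_rot: [0.796, 0.606, -0.0, -0.001]
contact_force: [-0.3, 0.3, -0.6]
gripper_width: 0.0858
finger_force: 0.0
time: 6.52
eef_pos: [0.6149, -0.1585, 0.1321]
ee_rot: [0.796, 0.606, 0.003, 0.003]
contact_force: [10.9, -2.4, -0.2]
gripper_width: 0.0548
finger_force: 45.9
6.5167 [ 0.61490808 -0.15846792  0.13213756] [-0.306  0.173  1.25   0.     1.71  -0.037] [ 0.964 -0.266  0.009] [10.9 -2.4 -0.2] 0.05477820196523292
cm [ 2.62666772e-03 -3.23797707e-01 -3.48920678e+00]
```

View pics/s7.png

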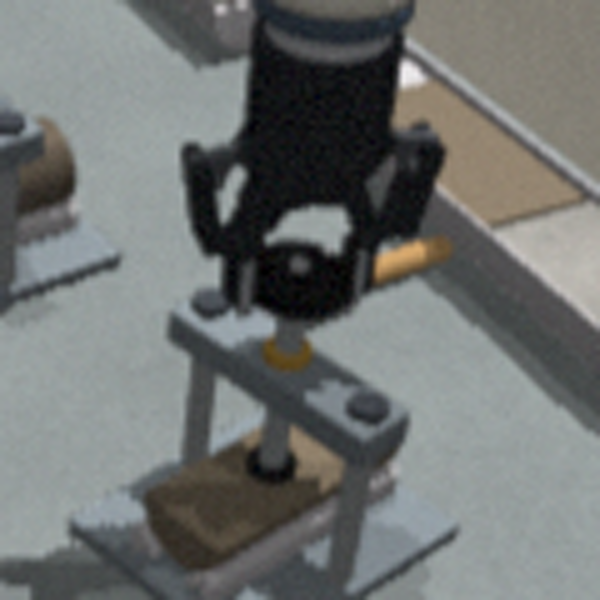

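The wheel is pinched (55 mm opening, about 46 N), with the pads on the rim at about (240,290) and (360,280). I'll shift to take out the 11 N side load, then turn anticlockwise while rising.

```bash
python3 -m handwheel '[0,0.35,0,0,0,0, 0,0,0,0,0,0, 0,0,-0.14,0,0,-0.12, 0,0,-0.14,0,0,-0.12, 0,0,-0.14,0,0,-0.12]' 0 60
python3 - <<'E'
from h import *
from plant import arm
rel([.6115,-.1575,.167]); print(arm.observe()["moment"])
S=arm.camera("side"); print(blob(S,(400,196)))
E
```

```text
time: 6.98
eef_pos: [0.6149, -0.1585, 0.1364]
ee_rot: [0.672, 0.74, 0.0, 0.0]
contact_force: [-3.7, 1.1, 5.5]
gripper_width: 0.0547
finger_force: 64.0
6.9833 [ 0.61488544 -0.15845311  0.13637949] [-0.306  0.181  1.234  0.     1.726 -0.402] [0.995 0.096 0.001] [-3.7  1.1  5.5] 0.054678618561556175
cm [ 0.1268606  -0.325902   -3.06227763]
[ 0.25664748  0.23755982 -0.46962357]
(array([398.26702997, 192.46866485]), array([385, 180,  27,  23, 367], dtype=int32))
```

```bash
python3 -m handwheel '[0,0,-0.14,0,0,-0.12, 0,0,-0.14,0,0,-0.12, 0,0,-0.14,0,0,-0.12, 0,0,-0.14,0,0,-0.12, 0,0,-0.14,0,0,-0.12, 0,0,-0.14,0,0,-0.12]'
python3 - <<'E'
from h import *
from plant import arm
rel([.6149,-.1585,.167]); print(arm.observe()["moment"])
S=arm.camera("side")
cv2.imwrite("pics/s8.png",cv2.resize(S["color"][140:260,340:460],(600,600),interpolation=2))
E
```

```text
time: 7.53
eef_pos: [0.615, -0.1583, 0.1446]
ee_rot: [0.37, 0.929, 0.0, 0.0]
contact_force: [-3.1, 1.3, 4.7]
gripper_width: 0.0545
finger_force: 64.0
7.5333 [ 0.61503574 -0.15828583  0.14458467] [-0.306  0.181  1.219  0.     1.741 -1.119] [0.687 0.727 0.001] [-3.1  1.3  4.7] 0.05447201910479285
cm [-0.00619534 -0.02314111 -2.24154805]
[ 0.3887063   0.23811141 -0.47624546]
```

View pics/s8.png

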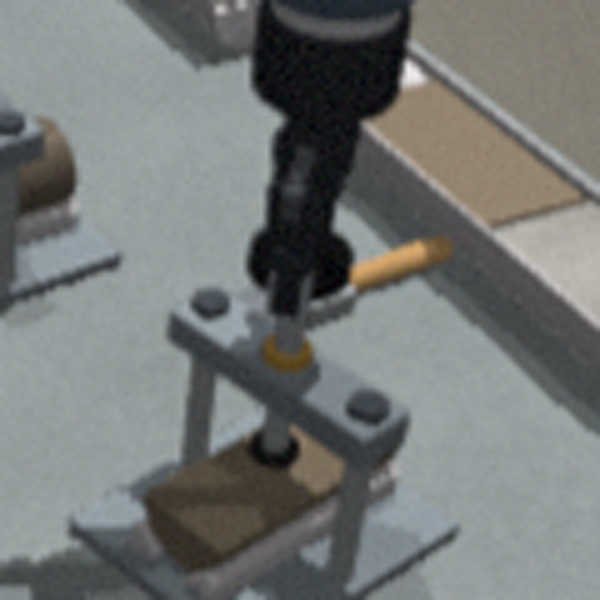

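The screw foot has risen off the core (now at about (272,450)) and the wheel is following. I'll continue towards the stop.

```bash
python3 -m handwheel '[0,0,-0.12,0,0,-0.1]'; python3 -c "
from plant import arm;s=arm.observe();print(s['moment'],s['joint_pos'][5])"
python3 -m handwheel '[0,0,-0.08,0,0,-0.07, 0,0,0,0,0,0]'; python3 -c "
from plant import arm;s=arm.observe();print(s['moment'],s['joint_pos'][5])"
```

```text
time: 7.67
eef_pos: [0.6151, -0.1583, 0.1457]
ee_rot: [0.326, 0.945, 0.0, 0.0]
contact_force: [-3.1, 0.8, 5.1]
gripper_width: 0.0541
finger_force: 64.3
[ 0.44533429  0.38844598 -0.46235163] -1.2127479026233738
time: 7.83
eef_pos: [0.6151, -0.1583, 0.1466]
ee_rot: [0.291, 0.957, 0.0, 0.001]
contact_force: [-2.7, 1.0, 7.4]
gripper_width: 0.054
finger_force: 64.1
[0.39429681 0.36737605 0.176692  ] -1.2855156584786331
```

```bash
python3 -m handwheel '[0,0,-0.05,0,0,-0.05]'; python3 -c "
from plant import arm;s=arm.observe();print(s['moment'],s['joint_pos'][5])"
```

```text
time: 7.92
eef_pos: [0.6151, -0.1583, 0.1471]
ee_rot: [0.269, 0.963, 0.0, 0.001]
contact_force: [-3.0, 2.8, 5.5]
gripper_width: 0.0545
finger_force: 64.0
[ 0.4849098   0.36524364 -0.72486881] -1.3313754080950355
```

The moment rose to 0.72 N m after 1.29 rad of turn, so the wheel is at its stop. I'll release, retreat straight up and verify.

```bash
python3 -m handwheel '[0,0,0,0,0,0, 0,0,0,0,0,0, 0,0,0,0,0,0, 0,0,0,0,0,0, 0,0,0,0,0,0, 0,0,0,0,0,0, 0,0,0,0,0,0, 0,0,0,0,0,0]' 100
python3 -m handwheel '[0,0,-1,0,0,0, 0,0,-2,0,0,0, 0,0,-2.5,0,0,0, 0,0,-2.5,0,0,0, 0,0,-2.5,0,0,0, 0,0,-2.5,0,0,0, 0,0,-2,0,0,0, 0,0,0,0,0,0, 0,0,0,0,0,0, 0,0,0,0,0,0]'
python3 - <<'E'
from h import *
from plant import arm
S=arm.camera("side")
K=cam(S)[0]
print(blob(S,(399,191)), blob(S,(333,134)))
for z in(.19,.205): print(cv2.projectPoints(np.array([[.6115,-.1575,z]]),S["rvec"],S["tvec"],K,None)[0])
cv2.imwrite("pics/s9.png",cv2.resize(S["color"][80:260,290:470],(600,600),interpolation=2))
E
```

```text
time: 8.58
eef_pos: [0.6151, -0.1585, 0.1455]
ee_rot: [0.267, 0.964, -0.0, -0.0]
contact_force: [-0.2, 0.3, -0.2]
gripper_width: 0.0856
finger_force: 0.0
time: 9.42
eef_pos: [0.615, -0.1585, 0.2948]
ee_rot: [0.267, 0.964, 0.0, -0.0]
contact_force: [0.1, -0.5, -0.6]
gripper_width: 0.0856
finger_force: 0.0
(array([399.61883408, 191.73542601]), array([390, 184,  20,  16, 223], dtype=int32)) (array([332.07258065, 134.47580645]), array([325, 129,  16,  11, 124], dtype=int32))
[[[397.9883591  195.22317363]]]
[[[398.60125059 190.72956032]]]
```

View pics/s9.png

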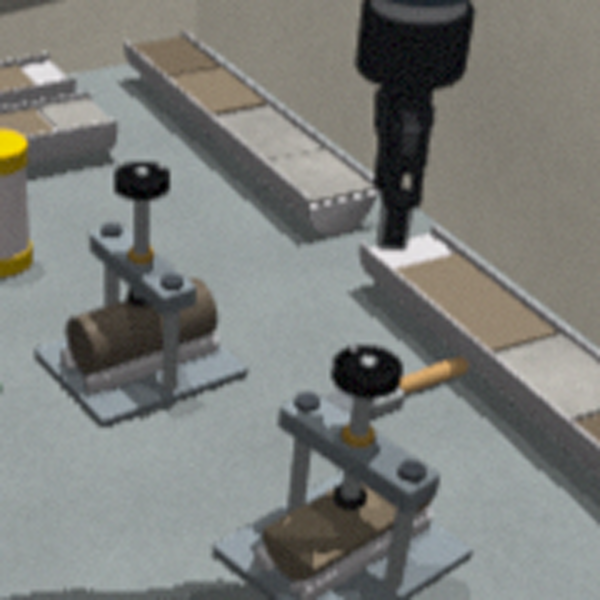

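The wheel at crop (366,370) has moved up 4.6 px, and 15 mm of rise should give 4.5 px. The core is in its cradle, the other wheel hasn't moved, and the hand is clear of everything.

```bash
python3 -c "
from plant import arm;print(arm.hand_in())"
```

```text
the job is handed in; nothing more can be done
None
```

I turned the split-core press's handwheel up to its stop (about 1.29 rad of turn and 15 mm of rise), left its core in the cradle and the other press untouched, and handed the job in with the gripper clear; no verdict came back.

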